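Choke-gauge check of two wooden dolls

TASK

Check the two wooden dolls for the toddler's box with the leaning choke gauge: pick one up, offer it base first to the upper mouth of the grey pipe in line with the pipe, and deal with it before you pick up the other. The doll that slips in must go right through the pipe and end lying in the basin below; the doll that is too stout to pass must be rested on the mouth for a moment, then stood upright in the open clear box. Leave the basin where it is, and do not knock the teether ring, the tin or the jar about.

Things in the scene. Friction and masses are not known exactly. Their poses are not given: they have to be found in the camera images.
- slim_doll: Slim pale wooden peg doll, standing, 95 mm tall, about 75 g. Origin at the centre of its base, z up its axis. Body 38 mm in diameter up to 50 mm, narrowing to a 29 mm neck at 60 to 63 mm; barrel-shaped head 32 mm in diameter from 66 to 88 mm, rounded to the top. Let go in the gauge pipe, it slides through by its own weight. Dolls, tin and jar swap places each time.
- slim_mid (a point): Middle of the slim doll, on its axis 47.5 mm above the base.
- stout_doll: Stout peg doll of the same wood, standing, 105 mm tall, about 140 g. Origin at the centre of its base, z up its axis. Base 36 mm in diameter, flaring to 56 mm at 16 mm height, body 56 mm up to 54 mm, narrowing to a 29 mm neck at 66 to 70 mm; barrel-shaped head 32 mm in diameter from 73 to 98 mm, rounded to the top. Its base enters the gauge about 6 mm, then the flare rests on the mouth.
- gauge: Wooden stand of the gauge, screwed to the shelf. Origin on the shelf below the mouth of the pipe, z up. Base board 18 mm thick from x = -140 to -15 mm and 110 mm wide; post and batten carry the pipe from underneath, all below the plane of the mouth. Place and yaw vary.
- bore: The gauge: grey plastic pipe fixed to the stand, 75 mm long, outside 50 mm, bore 44 mm, open at both ends. Origin at the centre of the upper mouth, 170 mm above the shelf; z points up and out along the bore, leaning 35 degrees from vertical towards the stand's -x (roughly the robot); the bore runs from z = 0 to -75 mm. Its y axis is level.
- basin: White enamel basin, loose, 600 g, on the shelf under the lower end of the pipe (centre about 114 mm along the stand's +x from its origin). Origin at the centre of its underside; 224 mm across the rim, 68 mm tall, floor 4 mm thick and about 150 mm across, walls 3 mm.
- toy_box: Clear plastic storage box with a white rim, fixed on the shelf, lid standing open. Origin at the centre of its underside; 160 mm along its x, 200 mm along its y, 120 mm tall, walls 3 mm, floor 3 mm thick. Its front faces -x; the hinge is along its +x rim and the open lid leans back from there, up to 180 mm above the rim. Nothing else is in it.
- lid (a joint): Hinge of the clear lid: 0 closed, about 1.6 to 1.9 rad standing open behind the box; it may stay as it is.
- milk_tin: Bystander: steel tin with paper label, 72 mm diameter, 78 mm tall, standing among the dolls. Origin at the centre of its underside.
- spice_jar: Bystander: amber glass jar with steel cap, 54 mm diameter, 88 mm tall, standing among the dolls. Origin at the centre of its underside.
- teether: Bystander: yellow teether ring, 79 mm outside, 15 mm thick, lying flat between gauge and box. Origin at its centre on the underside.

How it is judged (in metres and radians):
On the way, in this order (a step that is already met when the one before it is completed fails the run):
1. one doll is tried in the gauge: the slim one inside the pipe, or the stout one resting on its mouth, in line with it (((x of slim_mid in the frame of bore between -0.01 and 0.01 m and y of slim_mid in the frame of bore between -0.01 and 0.01 m and z of slim_mid in the frame of bore between -0.075 and 0.004 m and angle between the z axis of slim_doll and the z axis of bore, either way round below 0.25 rad) or (distance between stout_doll and bore below 0.017 m and angle between the z axis of stout_doll and the z axis of bore, either way round below 0.2 rad and contact force between stout_doll and bore above 0.3 N))), for 0.04 s.
2. with the first doll in its place (slim in the basin, stout standing in the box), the other is tried in the gauge ((((horizontal distance between slim_mid and basin below 0.1 m and height (world z) of slim_mid below 0.095 m) and (distance between stout_doll and bore below 0.017 m and angle between the z axis of stout_doll and the z axis of bore, either way round below 0.2 rad and contact force between stout_doll and bore above 0.3 N)) or ((x of stout_doll in the frame of toy_box between -0.075 and 0.075 m and y of stout_doll in the frame of toy_box between -0.095 and 0.095 m and z of stout_doll in the frame of toy_box below 0.012 m and angle between stout_doll's own z axis and vertical below 0.15 rad) and (x of slim_mid in the frame of bore between -0.01 and 0.01 m and y of slim_mid in the frame of bore between -0.01 and 0.01 m and z of slim_mid in the frame of bore between -0.075 and 0.004 m and angle between the z axis of slim_doll and the z axis of bore, either way round below 0.25 rad)))), for 0.04 s.
At the end, for the whole second after the job is handed in: The slim doll lies at rest in the basin (its middle within 100 mm of the basin's centre line and below 95 mm), the stout doll stands at rest on the floor of the clear box within 0.15 rad of upright, and the basin is within 30 mm of where it stood (horizontal distance between slim_mid and basin below 0.1 m and height (world z) of slim_mid below 0.095 m and x of stout_doll in the frame of toy_box between -0.075 and 0.075 m and y of stout_doll in the frame of toy_box between -0.095 and 0.095 m and z of stout_doll in the frame of toy_box below 0.012 m and angle between stout_doll's own z axis and vertical below 0.15 rad and linear speed of each of slim_doll, stout_doll below 0.02 m/s and angular speed of stout_doll below 0.1 rad/s and distance of basin from where it was at the start of the episode below 0.03 m); the robot touches nothing.
It fails at once if the teether ring is moved more than 30 mm (distance of teether from where it was at the start of the episode above 0.03 m).
It fails at once if the milk tin is moved more than 30 mm (distance of milk_tin from where it was at the start of the episode above 0.03 m).
It fails at once if the spice jar is moved more than 30 mm (distance of spice_jar from where it was at the start of the episode above 0.03 m).
It also fails if it takes over 66 s, if anything falls off the work surface, if the arm or the gripper's body presses on something with over 40 N, if the wrist force passes 120 N, or if a joint passes its speed limit or range.

ROBOT

A 6-joint arm with a two-finger parallel gripper is mounted at the origin on the work surface. World frame = base frame: x ahead of the robot, y to its left, z up, the work surface at z = 0. Lengths are in mm, angles in rad, forces in N, time in s.
With the tool pointing down it reaches from about 275 to 1000 mm from the base axis. Payload 8.4 kg.
Tool frame: the origin (TCP) lies midway between the tips of the shut fingers; the grasp point (between the pads) lies 19 mm behind it; z points along the fingers, y is the line along which they close (so a half turn about z gives the same grasp; the last joint's range is limited). The gripper opens to 85 mm and grips with 20 to 120 N. Pads are 22 mm wide; open, the fingers measure 114 mm over their backs; the gripper's body (76 mm by 85 mm) begins 54 mm behind the grasp point. The pads swing forward as they close: fully open they stand 13 mm farther back than shut.
Start: joints at [-1.106, 0.353, 1.633, -0, 1.155, -0.002], TCP at [281.268, -558.136, 231.281] pointing down, gripper open.
Joint ranges: [-2.63, 2.63], [-0.92, 2.1], [0.06, 2.66], [-1.3, 4.44], [0, 2.69], [-3.02, 3.02]. Speed limits (rad/s): [2.22, 2.22, 2.79, 3.14, 3.14, 3.14].

INTERFACE

Orientations are given as [roll, pitch, yaw] about the fixed x, y, z axes, in that order (R = Rz(yaw) Ry(pitch) Rx(roll)).
In Python, from rig import r, cams gives the robot as it stands. The module is installed in compiled form; this text tells all that it offers.
- The arm moves only by the tool send_rows, never from a script. Its argument "targets" is one flat list of numbers, 7 for each row, row after row: the shift along the tool's x, y, z in m, then the turn, a rotation vector about the tool's x, y, z in rad, then the opening, from -1 (shut) to 1 (fully open). In form: [tx, ty, tz, wx, wy, wz, fingers, tx, ty, tz, wx, wy, wz, fingers, ...]. A call has 1 to 12 rows; each row is the pose to reach, as a shift and turn from the pose commanded when the call began, along the tool's axes at that moment; what a row does not reach only later rows make up. A row lasts 1/12 s, in which the tool goes at most 41.7 mm and 7.16 degrees, less where a joint would pass 70% of its speed; a pose out of reach is approached as far as the arm can. A call with a gripper value outside its range is refused whole. The fingers move at their own pace and stop on an object; "grip_force" is the grip in N (left out, the last holds). Time passes only in rows, so rows that repeat a pose let the fingers close. It gives the time, the measured TCP pose, the force, the opening and the grip force at its end, in the units of the state.
- r.sense(): the state, without advancing time (a new reading comes with each control period).
- cams.grab_frame(name): name is "scene" or "top"; returns a dict with "color" (384x512x3 uint8, blue, green, red), "fx", "fy", "cx", "cy" (pixels), "xyz" and "attitude" of the camera in the world. Camera axes: x right, y down, z forward; pixel columns grow to the right and rows downward; lengths in mm; the calibration is good to about 2 mm. A picture is of the moment at which its call begins. There is no depth.
- r.sign_off(): hands the job in; it is judged then, once.
The state is a dict: "clock": time; "qpos": joint angles; "qvel": joint speeds; "joint_efforts": joint torques, N m; "eef_pos": TCP position; "tcp_rot": TCP orientation; "contact_force": force on the tool from outside, world axes, zero at the start; "wrist_torque": the same for the moment, N m; "opening": opening from 0.0 (shut) to 1.0 (fully open); "grasp_force": force on a finger pad.
Only numpy, scipy, OpenCV 4.12 (cv2) and the standard library are available. Lean on these libraries where they do the work, as an engineer would, in place of code of your own. Each camera call takes 0.05 s, during which the arm holds its last target. There are 200 camera calls.

## Working session

There is one attempt and no reset: what is moved stays moved. The work goes in short steps, Python scripts to look and compute and a tool call to move; the robot and the scene stay as the last step left them, time stands still between calls to the robot, and variables do not carry over. Pictures are saved under pics/ and viewed, at most 10 in all, crops included, and the job is handed in when it is done.

Besides the shell and the picture viewer there is one more tool, called after "Call:" by a JSON object that holds its "api" and its "payload". send_rows: Moves the arm, as the interface text tells. Its arguments: {"type":"object","properties":{"targets":{"type":"array"},"grip_force":{"type":"number"}},"required":["targets"]}

```bash
ls; mkdir -p pics; python3 - <<'E'
from rig import r,cams
import cv2
s=r.sense();print(s)
for n in("scene","top"):
    f=cams.grab_frame(n);cv2.imwrite(f"pics/{n}0.png",f["color"])
    print(n,{k:v for k,v in f.items() if k!="color"})
E
```

```text
pics
{'clock': 0.0, 'qpos': array([-1.10640615e+00,  3.53612546e-01,  1.63411779e+00, -1.11206971e-05,
        1.15519792e+00, -2.40482741e-03]), 'qvel': array([-0.00013449, -0.00041363, -0.00127774,  0.0008895 , -0.001497  ,
        0.00028054]), 'joint_efforts': array([-3.73067640e-03, -6.05265856e+01, -3.42070198e+01, -1.21592534e-04,
        9.34201613e-03,  3.44834689e-05]), 'eef_pos': array([ 281.05316951, -557.72303674,  230.59090982]), 'tcp_rot': array([-3.14025704e+00,  6.95613420e-06,  4.66799506e-01]), 'contact_force': array([-3.70838028e-01,  1.63321186e-06,  2.05578877e-01]), 'wrist_torque': array([ 0.01607583, -0.02389489, -0.00996683]), 'grasp_force': 0.0, 'opening': 1.0026253630912834}
scene {'fx': 380.69777616973414, 'fy': 380.69777616973414, 'cx': 255.7558342648071, 'cy': 191.41054068510158, 'xyz': array([979.56636684, 535.04396999, 859.53473783]), 'attitude': array([-2.3785476 ,  0.01693515,  2.4003434 ])}
top {'fx': 467.2328319290786, 'fy': 467.2328319290786, 'cx': 252.62528432797606, 'cy': 190.23490090747288, 'xyz': array([ 434.57033796,   19.02907767, 1346.92169364]), 'attitude': array([-3.08014473, -0.01072689, -1.57549713])}
```

View pics/scene0.png

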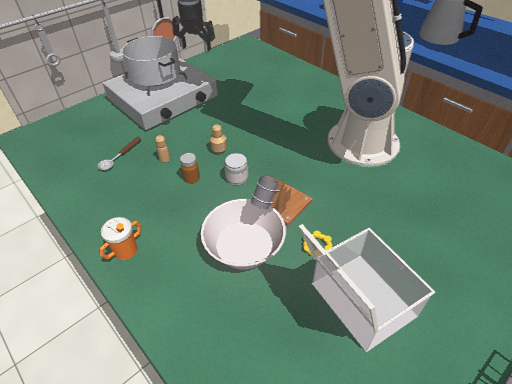

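View pics/top0.png

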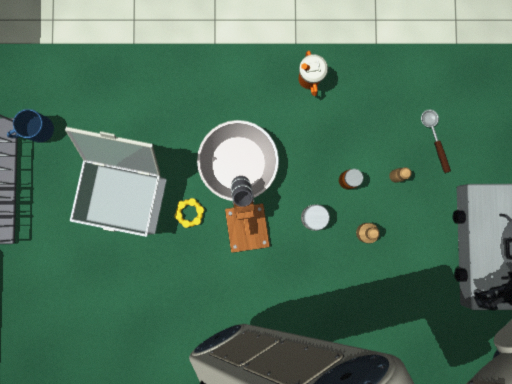

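Top view: stout doll near (369,233), slim doll near (401,175), jar (352,179), tin (316,217), pipe mouth about (242,197), box with rim corners about (72,221), (150,236) and (165,178). I'll take enlarged crops for precise pixels.

```bash
python3 - <<'E'
import cv2
def crop(n,x,y,w,h,k,o):
    im=cv2.imread(f"pics/{n}0.png")[y:y+h,x:x+w]
    im=cv2.resize(im,None,fx=k,fy=k,interpolation=cv2.INTER_CUBIC)
    for i in range(0,w,10):
        cv2.line(im,(i*k,0),(i*k,6 if i%50 else 14),(255,255,255),1)
        if i%20==0: cv2.putText(im,str(x+i),(i*k,24),0,.35,(255,255,255),1)
    for i in range(0,h,10):
        cv2.line(im,(0,i*k),(6,i*k),(255,255,255),1)
        if i%20==0: cv2.putText(im,str(y+i),(8,i*k+4),0,.35,(255,255,255),1)
    cv2.imwrite(o,im)
crop("top",220,130,200,130,4,"pics/topc.png")
crop("scene",145,115,180,130,4,"pics/scenec.png")
E
```

```text
(no output)
```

View pics/topc.png

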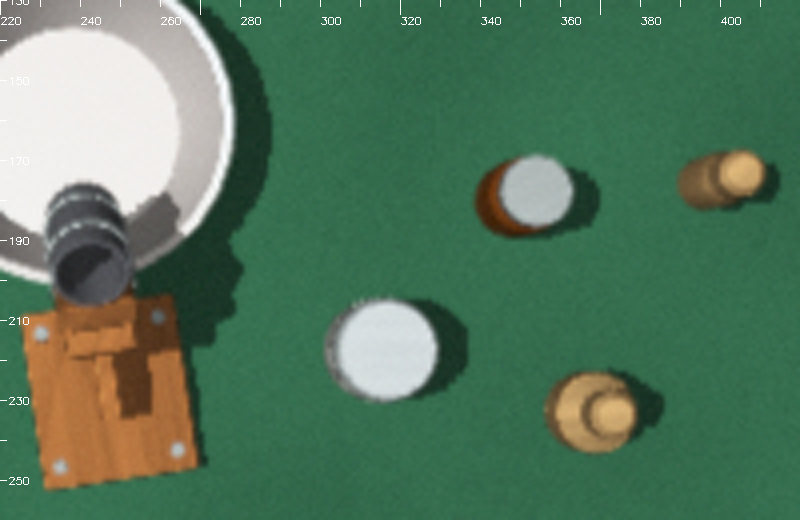

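View pics/scenec.png

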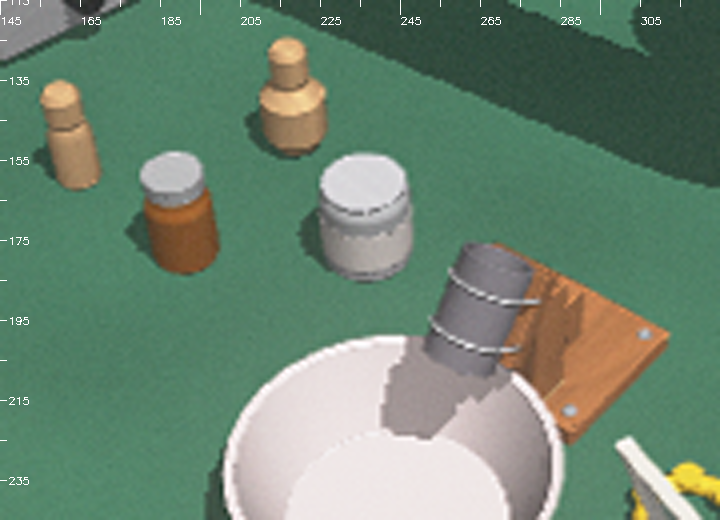

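```bash
cat > h.py <<'E'
import numpy as np
from scipy.spatial.transform import Rotation as R
from scipy.optimize import least_squares
C={"scene":(380.69777616973414,255.7558342648071,191.41054068510158,[979.56636684,535.04396999,859.53473783],[-2.3785476,0.01693515,2.4003434]),
"top":(467.2328319290786,252.62528432797606,190.23490090747288,[434.57033796,19.02907767,1346.92169364],[-3.08014473,-0.01072689,-1.57549713])}
def proj(n,P):
    f,cx,cy,t,a=C[n];q=R.from_euler("xyz",a).inv().apply(np.atleast_2d(P)-np.array(t))
    return np.c_[f*q[:,0]/q[:,2]+cx,f*q[:,1]/q[:,2]+cy]
def tri(a,b):
    "point from top px a, scene px b; returns xyz, residuals px"
    g=lambda p:np.r_[proj("top",p)[0]-a,proj("scene",p)[0]-b]
    s=least_squares(g,[450,0,50]);return s.x,s.fun
ct=lambda x,y:np.array([220+x/4-.375,130+y/4-.375])
cs=lambda x,y:np.array([145+x/4-.375,115+y/4-.375])
def atz(n,px,z):
    s=least_squares(lambda p:proj(n,[p[0],p[1],z])[0]-px,[450,0]);return s.x
E
python3 - <<'E'
from h import *
np.set_printoptions(precision=1,suppress=True)
for k,a,b in [("slim head",ct(742,172),cs(60,97)),("stout head",ct(612,412),cs(288,52)),("jar cap",ct(537,190),cs(172,170)),("tin top",ct(387,350),cs(364,183))]:
    print(k,*tri(a,b))
print("slim base scene", atz("scene",cs(77,177),0),"stout base",atz("scene",cs(294,146),0))
# gauge fit
loc=np.array([[-15,55,18],[-15,-55,18],[-140,-55,18],[-140,55,18]])
T=np.array([ct(23,317),ct(172,295),ct(200,467),ct(45,489)]);S=np.array([cs(668,335),cs(570,442)])
def W(p,L): return R.from_euler("z",p[2]).apply(L)+[p[0],p[1],0]
def res(p): return np.r_[(proj("top",W(p,loc))-T).ravel(),(proj("scene",W(p,loc[[2,3]]))-S).ravel(),(proj("top",W(p,[[0,0,170]]))-ct(92,272)).ravel()]
s=least_squares(res,[430,20,0],x_scale=[10,10,.1]);print("gauge",s.x[:2],np.rad2deg(s.x[2]),s.fun.reshape(-1,2))
print("mouth top", atz("top",ct(92,272),170))
# box rim z=120 from full top image
for c in [(72,221),(150,236),(165,178),(86,162)]: print("box",atz("top",c,120))
print("teether",atz("top",(190,213),8),"basin rim",atz("top",(238,161),68))
E
```

```text
slim head [ 558.1 -409.5   86.6] [-0.1  0.1 -0.1 -0. ]
stout head [ 396.2 -313.8   99.7] [-0.1  0.2 -0.3 -0. ]
jar cap [ 546.1 -268.9   89.7] [-0.1  0.1 -0.1 -0. ]
tin top [ 438.7 -168.    75.5] [-0.  0. -0. -0.]
slim base scene [ 559.8 -411. ] stout base [ 399.4 -314.6]
gauge [497.3  21.2] -7.536383063506108 [[  1.5  -9.2]
 [  2.6   1.2]
 [ -9.9   2.1]
 [ -9.7  -8.4]
 [-21.6 -13.2]
 [ 26.3 -18.4]
 [  4.   -3.5]]
mouth top [488.4  31.4]
box [431.5 477.3]
box [391.4 273.9]
box [543.2 235.8]
box [586.2 443.5]
teether [452.4 183.6] basin rim [594.   44.8]
```

```bash
python3 - <<'E'
from h import *
np.set_printoptions(precision=2,suppress=True)
loc=np.array([[-15,55,18],[-15,-55,18],[-140,-55,18],[-140,55,18]])
T=np.array([ct(23,317),ct(172,295),ct(200,467),ct(45,489)]);S=np.array([cs(570,440),cs(668,335)])
def W(p,L): return R.from_euler("z",p[2]).apply(L)+[p[0],p[1],0]
def res(p): return np.r_[(proj("top",W(p,loc))-T).ravel(),(proj("scene",W(p,loc[[0,3]]))-S).ravel(),(proj("top",W(p,[[0,0,170]]))-ct(92,272)).ravel()]
s=least_squares(res,[480,30,0],x_scale=[10,10,.1]);p=s.x;print("gauge",p[:2],np.rad2deg(p[2]),s.fun.reshape(-1,2))
# overlay
import cv2
th=np.linspace(0,2*np.pi,60);k=5
B=R.from_euler("zy",[p[2],-np.deg2rad(35)])if 0 else R.from_euler("z",p[2])*R.from_euler("y",-np.deg2rad(35))
out=[]
for n,(x,y,w,h) in {"top":(225,165,50,60),"scene":(245,165,50,60)}.items():
    im=cv2.resize(cv2.imread(f"pics/{n}0.png")[y:y+h,x:x+w],None,fx=8,fy=8,interpolation=cv2.INTER_CUBIC)
    for z in(0,-75):
        for r_ in((25,22) if z==0 else (25,)):
            P=B.apply(np.c_[r_*np.cos(th),r_*np.sin(th),0*th+z])+[p[0],p[1],170]
            q=((proj(n,P)-[x,y]+.5)*8).round().astype(int)
            cv2.polylines(im,[q],True,(0,255,255) if z==0 else (0,255,0),1)
    out.append(im)
cv2.imwrite("pics/ov.png",np.hstack(out))
E
```

```text
gauge [488.1   31.58] 7.7763702839947815 [[-0.7  -0.8 ]
 [ 0.37 -0.7 ]
 [-0.39  0.03]
 [-0.16  0.03]
 [-0.02 -1.57]
 [ 0.32 -0.6 ]
 [-0.09  0.1 ]]
```

View pics/ov.png

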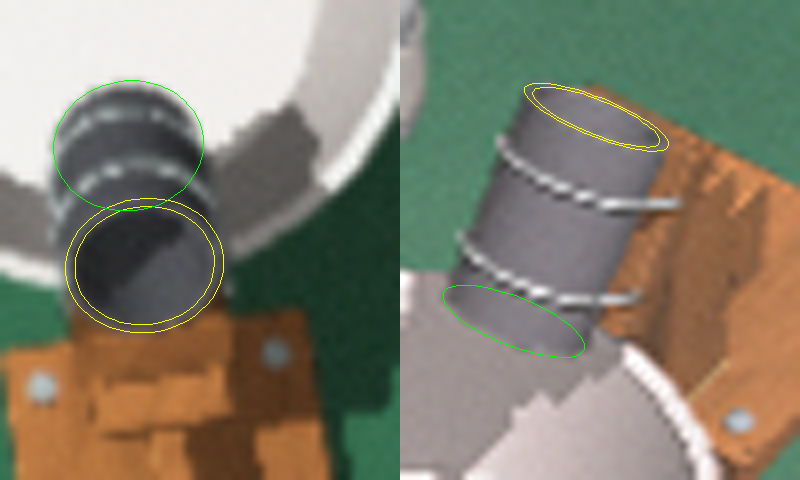

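Overlay fits the pipe in both views to about 1 mm: the model's mouth ellipse lies on the real one at top (242,198) and scene (269,180). Slim doll first.

```bash
cat > plan.py <<'E'
import sys
from h import *
from rig import r
np.set_printoptions(precision=4,suppress=True)
G=np.array([488.1,31.6,170.]);GY=np.deg2rad(7.8);LEAN=np.deg2rad(35)
BZ=np.array([-np.sin(LEAN)*np.cos(GY),-np.sin(LEAN)*np.sin(GY),np.cos(LEAN)])
def down(yawdeg): return R.from_euler("xyz",[np.pi,0,np.deg2rad(yawdeg)])
def bore():  # tool z=-BZ, tool x = level bore y
    x=np.array([-np.sin(GY),np.cos(GY),0]);z=-BZ
    return R.from_matrix(np.c_[x,np.cross(z,x),z])
def go(pos,rot=None):
    s=r.sense();c=R.from_euler("xyz",s["tcp_rot"]);rot=rot or c
    print("shift m",c.inv().apply(np.array(pos)-s["eef_pos"])/1000,"rot",(c.inv()*rot).as_rotvec(),"at",s["eef_pos"],s["clock"],s["qpos"],"F",s["contact_force"],"op",s["opening"],s["grasp_force"])
E
python3 - <<'E'
from plan import *
print(atz("scene",(150,75),100))
go([281,-558,330]);go([558.8,-410,330],down(53.8));go([558.8,-410,58],down(53.8))
E
```

```text
[ 372.9734 -763.5666]
shift m [-0.0002  0.0001 -0.0994] rot [0. 0. 0.] at [ 281.0771 -557.7462  230.6016] 0.1 [-1.1064  0.3536  1.6341 -0.      1.1552 -0.0024] F [ 0.0073  0.4223 -0.0197] op 0.996020849851759 0.0
shift m [ 0.3145 -0.0071 -0.0994] rot [-0.0013 -0.0003 -0.4722] at [ 281.0771 -557.7462  230.6016] 0.1 [-1.1064  0.3536  1.6341 -0.      1.1552 -0.0024] F [ 0.0073  0.4223 -0.0197] op 0.996020849851759 0.0
shift m [ 0.3145 -0.0067  0.1726] rot [-0.0013 -0.0003 -0.4722] at [ 281.0771 -557.7462  230.6016] 0.1 [-1.1064  0.3536  1.6341 -0.      1.1552 -0.0024] F [ 0.0073  0.4223 -0.0197] op 0.996020849851759 0.0
```

Call:
{"api": "send_rows", "payload": {"targets": [0,0,-0.03,0,0,0,1,0.04,0,-0.03,-0.001,0,-0.1,1,0.08,-0.002,-0.03,-0.001,0,-0.2,1,0.12,-0.003,-0.03,-0.001,0,-0.3,1,0.16,-0.004,-0.03,-0.001,0,-0.4,1,0.2,-0.005,-0.03,-0.001,0,-0.472,1,0.24,-0.006,-0.02,-0.001,0,-0.472,1,0.28,-0.007,0.0,-0.001,0,-0.472,1,0.3145,-0.007,0.03,-0.001,0,-0.472,1,0.3145,-0.007,0.06,-0.001,0,-0.472,1,0.3145,-0.007,0.08,-0.001,0,-0.472,1,0.3145,-0.007,0.08,-0.001,0,-0.472,1], "grip_force": 40}}

```text
clock: 1.1
eef_pos: [556.9, -407.5, 145.3]
tcp_rot: [-3.133, 0.0, 0.94]
contact_force: [-0.7, 1.5, -0.3]
opening: 0.999
grasp_force: 0.0
```

```bash
python3 - <<'E'
from plan import *
go([558.8,-410,58],down(53.8))
E
```

```text
shift m [-0.0009  0.0037  0.0873] rot [-0.0082  0.0002  0.0014] at [ 556.9036 -407.4698  145.3455] 1.1 [-0.6337  0.538   1.5465 -0.0003  1.0653 -0.0032] F [-0.6705  1.4902 -0.3148] op 0.9989623675757024 0.0
```

Call:
{"api": "send_rows", "payload": {"targets": [0,0.001,0.03,0,0,0,1,0,0.001,0.06,0,0,0,1,0,0.001,0.08,0,0,0,1,0,0.001,0.086,0,0,0,1,0,0.001,0.086,0,0,0,1]}}

```text
clock: 1.52
eef_pos: [559.0, -410.9, 64.6]
tcp_rot: [-3.14, 0.0, 0.938]
contact_force: [-0.9, 0.4, -1.0]
opening: 1.004
grasp_force: 0.0
```

```bash
python3 - <<'E'
from plan import *
go([558.8,-410,58],down(53.8))
E
```

```text
shift m [ 0.0007 -0.0007  0.0066] rot [-0.0013  0.0002 -0.0008] at [ 558.9668 -410.9351   64.6037] 1.5167 [-0.636   0.6318  1.5873 -0.0003  0.9237 -0.0032] F [-0.8632  0.3672 -0.9855] op 1.0037671991964645 0.0
```

Call:
{"api": "send_rows", "payload": {"targets": [0.0005,-0.0005,0.0065,-0.001,0,0,1,0.0005,-0.0005,0.0065,-0.001,0,0,-1,0.0005,-0.0005,0.0065,-0.001,0,0,-1,0.0005,-0.0005,0.0065,-0.001,0,0,-1,0.0005,-0.0005,0.0065,-0.001,0,0,-1,0.0005,-0.0005,0.0065,-0.001,0,0,-1,0.0005,-0.0005,0.0065,-0.001,0,0,-1,0.0005,-0.0005,0.0065,-0.001,0,0,-1]}}

```text
clock: 2.18
eef_pos: [560.1, -410.6, 59.8]
tcp_rot: [3.139, 0.0, 0.939]
contact_force: [-1.7, 0.6, 6.5]
opening: 0.361
grasp_force: 39.5
```

```bash
python3 - <<'E'
from plan import *
# pre-insert: doll base ~25mm out along bore; doll base is 58mm beyond TCP... TCP = mouth + (58+25)*BZ
go(G+83*BZ,bore())
go(G+59*BZ+25*BZ,bore())
E
```

```text
shift m [ 0.2811 -0.353  -0.1794] rot [-0.5774  0.2358 -0.7431] at [ 560.1162 -410.603    59.7727] 2.1833 [-0.6346  0.6368  1.5911 -0.0003  0.9106 -0.0025] F [-1.6769  0.6166  6.536 ] op 0.36054733949163986 39.47705357991083
shift m [ 0.2807 -0.3534 -0.1802] rot [-0.5774  0.2358 -0.7431] at [ 560.1162 -410.603    59.7727] 2.1833 [-0.6346  0.6368  1.5911 -0.0003  0.9106 -0.0025] F [-1.6769  0.6166  6.536 ] op 0.36054733949163986 39.47705357991083
```

Call:
{"api": "send_rows", "payload": {"targets": [0,0,-0.015,0,0,0,-1,0,0,-0.045,0,0,0,-1,0,0,-0.08,0,0,0,-1,0,0,-0.115,0,0,0,-1,0.01,-0.01,-0.15,0,0,0,-1,0.03,-0.03,-0.18,0,0,-0.06,-1,0.05,-0.055,-0.2,0,0,-0.14,-1,0.07,-0.08,-0.21,0,0,-0.22,-1,0.09,-0.107,-0.21,0,0,-0.3,-1,0.11,-0.13,-0.21,0,0,-0.38,-1,0.125,-0.15,-0.21,0,0,-0.42,-1,0.13,-0.155,-0.21,0,0,-0.43,-1]}}

```text
clock: 3.18
eef_pos: [509.7, -210.4, 269.5]
tcp_rot: [3.14, 0.0, 1.373]
contact_force: [0.8, -0.4, -0.1]
opening: 0.358
grasp_force: 39.9
```

```bash
python3 - <<'E'
from plan import *
go(G+(60+40)*BZ,bore())
E
```

```text
shift m [ 0.2142 -0.123   0.0174] rot [-0.6038  0.1024 -0.3237] at [ 509.6718 -210.4457  269.5015] 3.1833 [-0.3944  0.202   1.7503  0.0002  1.188  -0.1963] F [ 0.8132 -0.3542 -0.1399] op 0.3580309293564319 39.914049071244335
```

Call:
{"api": "send_rows", "payload": {"targets": [0.012,-0.007,-0.01,-0.03,0.005,-0.016,-1,0.035,-0.02,-0.02,-0.1,0.017,-0.05,-1,0.06,-0.035,-0.02,-0.18,0.03,-0.096,-1,0.085,-0.05,-0.02,-0.26,0.044,-0.14,-1,0.11,-0.064,-0.02,-0.34,0.058,-0.18,-1,0.135,-0.078,-0.02,-0.42,0.07,-0.225,-1,0.16,-0.092,-0.02,-0.5,0.085,-0.268,-1,0.182,-0.105,-0.015,-0.56,0.095,-0.3,-1,0.2,-0.115,-0.005,-0.59,0.1,-0.316,-1,0.21,-0.121,0.01,-0.604,0.102,-0.324,-1,0.214,-0.123,0.0174,-0.604,0.102,-0.324,-1,0.214,-0.123,0.0174,-0.604,0.102,-0.324,-1]}}

```text
clock: 4.18
eef_pos: [432.1, 21.6, 249.3]
tcp_rot: [2.533, 0.001, 1.705]
contact_force: [-1.0, -0.4, 0.2]
opening: 0.358
grasp_force: 40.0
```

```bash
cat > look.py <<'E'
import sys,cv2
from plan import *
from rig import cams
# overlay doll model (from TCP) and pipe on crops of both cameras
def look(tag,base,prof,k=8):
    s=r.sense();T=R.from_euler("xyz",s["tcp_rot"]);p=s["eef_pos"];out=[]
    B=bore()
    th=np.linspace(0,2*np.pi,60)
    for n,(x,y,w,h) in {"top":(218,165,50,70),"scene":(245,125,50,70)}.items():
        im=cv2.resize(cams.grab_frame(n)["color"][y:y+h,x:x+w],None,fx=k,fy=k,interpolation=cv2.INTER_CUBIC)
        def ring(P,c):
            cv2.polylines(im,[((proj(n,P)-[x,y]+.5)*k).round().astype(int)],True,c,1)
        ring(np.c_[25*np.cos(th),25*np.sin(th),0*th]@B.as_matrix().T+G,(0,255,255))
        for z,d in prof: ring(T.apply(np.c_[d/2*np.cos(th),d/2*np.sin(th),0*th+base-z])+p,(255,0,255))
        out.append(im)
    cv2.imwrite(f"pics/{tag}.png",np.hstack(out))
E
python3 - <<'E'
from look import *
go(G+(60+40)*BZ,bore());look("pre1",60,[(0,38),(50,38),(77,32)])
E
```

```text
shift m [ 0.0023  0.0011 -0.0024] rot [-0.0021  0.0021 -0.0013] at [432.0645  21.571  249.338 ] 4.1833 [-0.0245 -0.2682  2.3969  0.2215  0.4191 -0.3337] F [-1.03   -0.3545  0.1604] op 0.3582205528572079 40.03171721541776
```

View pics/pre1.png

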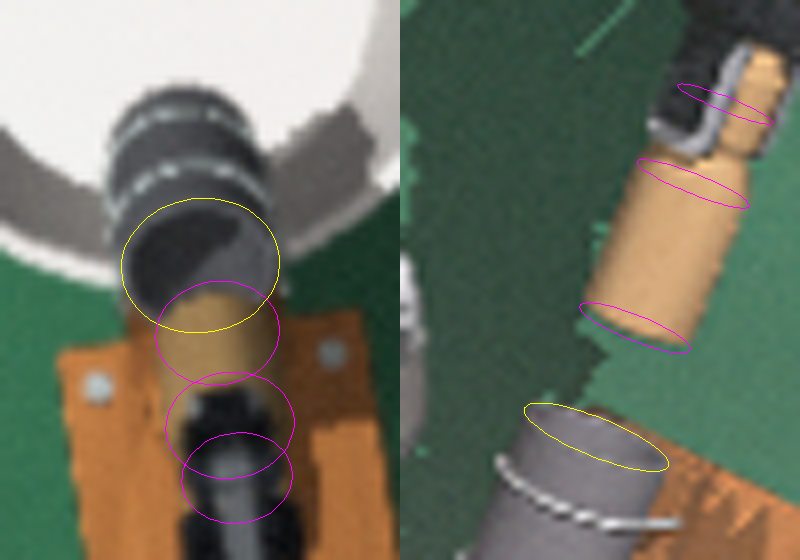

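The doll hangs in line with the pipe (base about (218,207) in top, rings coincide); close in to 8 mm before the mouth and check pose.

Call:
{"api": "send_rows", "payload": {"targets": [0.002,0.001,0.002,-0.001,0.001,-0.001,-1,0.002,0.001,0.013,-0.001,0.001,-0.001,-1,0.002,0.001,0.023,-0.001,0.001,-0.001,-1,0.002,0.001,0.029,-0.001,0.001,-0.001,-1,0.002,0.001,0.03,-0.001,0.001,-0.001,-1,0.002,0.001,0.03,-0.001,0.001,-0.001,-1,0.002,0.001,0.03,-0.001,0.001,-0.001,-1]}}

```text
clock: 4.87
eef_pos: [451.4, 24.9, 226.9]
tcp_rot: [2.53, 0.001, 1.704]
contact_force: [1.1, -0.2, 0.4]
opening: 0.36
grasp_force: 40.0
```

```bash
python3 - <<'E'
from plan import *
go(G+(60+8)*BZ,bore());go(G+(60-46)*BZ,bore())
E
```

```text
shift m [ 0.0017 -0.0021 -0.    ] rot [ 0.0012  0.0025 -0.0015] at [451.3951  24.865  226.9153] 4.8667 [-0.0098 -0.1808  2.4008  0.2573  0.3242 -0.3627] F [ 1.1402 -0.2285  0.3691] op 0.35980255072453243 40.03523868756247
shift m [ 0.0018 -0.0022  0.054 ] rot [ 0.0012  0.0025 -0.0015] at [451.3951  24.865  226.9153] 4.8667 [-0.0098 -0.1808  2.4008  0.2573  0.3242 -0.3627] F [ 1.1402 -0.2285  0.3691] op 0.35980255072453243 40.03523868756247
```

Call:
{"api": "send_rows", "payload": {"targets": [0.002,-0.002,0,0.001,0.002,-0.001,-1,0.002,-0.002,0,0.001,0.002,-0.001,-1,0.002,-0.002,0.004,0.001,0.002,-0.001,-1,0.002,-0.002,0.008,0.001,0.002,-0.001,-1,0.002,-0.002,0.012,0.001,0.002,-0.001,-1,0.002,-0.002,0.016,0.001,0.002,-0.001,-1,0.002,-0.002,0.02,0.001,0.002,-0.001,-1,0.002,-0.002,0.02,0.001,0.002,-0.001,-1]}}

```text
clock: 5.53
eef_pos: [460.8, 28.4, 208.2]
tcp_rot: [2.532, -0.0, 1.707]
contact_force: [0.2, 0.4, -0.6]
opening: 0.36
grasp_force: 40.0
```

```bash
python3 - <<'E'
from plan import *
go(G+(60-46)*BZ,bore())
E
```

```text
shift m [-0.0005  0.0006  0.0331] rot [-0.001   0.0001 -0.0002] at [460.8476  28.406  208.2389] 5.5333 [ 0.0012 -0.1197  2.4073  0.3042  0.2598 -0.4052] F [ 0.1612  0.4468 -0.5628] op 0.3599010209280435 40.030586014338496
```

Base is about 13 mm into the pipe without contact force; go on in.

Call:
{"api": "send_rows", "payload": {"targets": [0,0.0005,0.005,0,0,0,-1,0,0.0005,0.01,0,0,0,-1,0,0.0005,0.015,0,0,0,-1,0,0.0005,0.02,0,0,0,-1,0,0.0005,0.025,0,0,0,-1,0,0.0005,0.03,0,0,0,-1,0,0.0005,0.034,0,0,0,-1,0,0.0005,0.034,0,0,0,-1]}}

```text
clock: 6.2
eef_pos: [480.6, 31.1, 180.6]
tcp_rot: [2.532, 0.0, 1.707]
contact_force: [-0.5, 0.4, -1.0]
opening: 0.353
grasp_force: 40.0
```

```bash
python3 - <<'E'
from plan import *
go(G+(60-46)*BZ,bore())
E
```

```text
shift m [-0.0005  0.0001 -0.001 ] rot [-0.001   0.0003 -0.0003] at [480.5935  31.0517 180.6336] 6.2 [ 0.0105 -0.0166  2.4046  0.454   0.1638 -0.5516] F [-0.4835  0.3847 -1.0134] op 0.35311617396302625 40.032449690590965
```

Call:
{"api": "send_rows", "payload": {"targets": [0,0,0,0,0,0,-1,0,0,0,0,0,0,1,0,0,0,0,0,0,1,0,0,0,0,0,0,1,0,0,0,0,0,0,1,0,0,0,0,0,0,1,0,0,0,0,0,0,1,0,0,-0.02,0,0,0,1,0,0,-0.05,0,0,0,1,0,0,-0.08,0,0,0,1,0,0,-0.1,0,0,0,1,0,0,-0.1,0,0,0,1]}}

```text
clock: 7.2
eef_pos: [423.7, 23.0, 266.9]
tcp_rot: [2.525, 0.001, 1.706]
contact_force: [1.6, -0.2, 0.4]
opening: 0.999
grasp_force: 0.0
```

```bash
python3 - <<'E'
from plan import *
from rig import cams
import cv2
f=cams.grab_frame("scene")["color"][90:290,130:330]
g=cams.grab_frame("top")["color"][110:260,190:410]
f=cv2.resize(f,None,fx=2,fy=2);g=cv2.resize(g,(400*220//200,300))
c=np.zeros((400,840,3),np.uint8);c[:,:400]=f;c[:300,400:]=g
cv2.imwrite("pics/drop.png",c[:,:800])
y=np.rad2deg(np.arctan2(-314,397.5))+90;print(y)
go([397.5,-314,200],down(y))
E
```

```text
51.693483272764055
shift m [-0.3305 -0.0959  0.0112] rot [ 0.5802 -0.2461  0.7785] at [424.0879  23.211  264.2585] 7.3 [-0.0211 -0.3155  2.3896  0.1998  0.4674 -0.3077] F [-0.1246  1.0581 -0.2596] op 1.0013444852973374 0.0
```

View pics/drop.png

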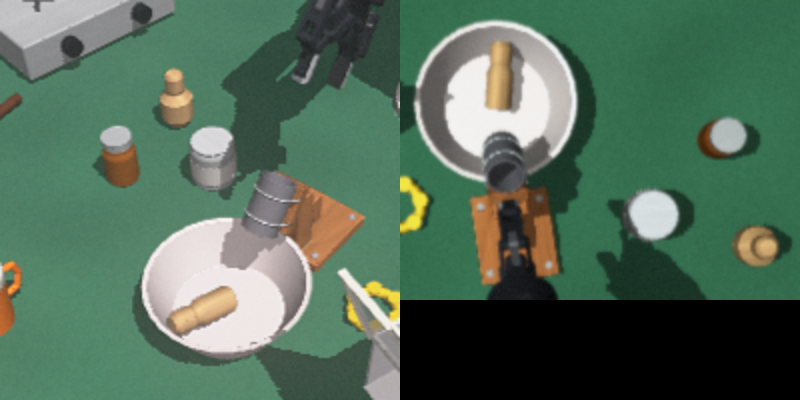

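The slim doll lies in the basin (drop.png about (205,310) and (500,75)); tin, jar, teether and stout doll are unmoved. Now the stout doll.

Call:
{"api": "send_rows", "payload": {"targets": [-0.03,-0.009,0.001,0.06,-0.025,0.08,1,-0.065,-0.019,0.002,0.12,-0.05,0.16,1,-0.1,-0.029,0.003,0.18,-0.075,0.24,1,-0.135,-0.039,0.005,0.24,-0.1,0.32,1,-0.17,-0.049,0.006,0.3,-0.125,0.4,1,-0.205,-0.059,0.007,0.36,-0.15,0.48,1,-0.24,-0.07,0.008,0.42,-0.175,0.56,1,-0.275,-0.08,0.009,0.48,-0.2,0.64,1,-0.305,-0.089,0.01,0.54,-0.225,0.72,1,-0.325,-0.094,0.011,0.58,-0.246,0.778,1,-0.3305,-0.096,0.011,0.58,-0.246,0.778,1,-0.3305,-0.096,0.011,0.58,-0.246,0.778,1]}}

```text
clock: 8.3
eef_pos: [396.8, -314.6, 196.6]
tcp_rot: [-3.136, 0.001, 0.903]
contact_force: [0.5, -0.2, 0.1]
opening: 1.001
grasp_force: 0.0
```

```bash
python3 - <<'E'
from plan import *
go([397.5,-314,68],down(51.7))
E
```

```text
shift m [0.0011 0.0008 0.1286] rot [-0.0052  0.0009  0.0008] at [ 396.7794 -314.639   196.6249] 8.3 [-0.6728  0.2108  1.915  -0.0011  1.0209 -0.0045] F [ 0.4591 -0.1525  0.075 ] op 1.0008730945716913 0.0
```

Call:
{"api": "send_rows", "payload": {"targets": [0,0,0.03,0,0,0,1,0,0,0.065,0,0,0,1,0,0,0.095,0,0,0,1,0,0,0.115,0,0,0,1,0,0,0.122,0,0,0,1,0,0,0.122,0,0,0,1,0,0,0.122,0,0,0,1]}}

```text
clock: 8.88
eef_pos: [396.6, -313.4, 77.8]
tcp_rot: [-3.14, 0.001, 0.904]
contact_force: [0.7, 0.4, -0.2]
opening: 1.0
grasp_force: 0.0
```

```bash
python3 - <<'E'
from plan import *
go([397.5,-314,68],down(51.7))
E
```

```text
shift m [0.0001 0.0011 0.0098] rot [-0.002   0.0013  0.0017] at [ 396.5956 -313.3741   77.7885] 8.8833 [-0.6708  0.3808  2.0086 -0.0019  0.7541 -0.0027] F [ 0.7056  0.3623 -0.1677] op 1.0004626480435075 0.0
```

Call:
{"api": "send_rows", "payload": {"targets": [0,0.001,0.004,-0.002,0.001,0,1,0,0.001,0.007,-0.002,0.001,0,1,0,0.001,0.007,-0.002,0.001,0,-1,0,0.001,0.007,-0.002,0.001,0,-1,0,0.001,0.007,-0.002,0.001,0,-1,0,0.001,0.007,-0.002,0.001,0,-1,0,0.001,0.007,-0.002,0.001,0,-1,0,0.001,0.007,-0.002,0.001,0,-1,0,0.001,0.007,-0.002,0.001,0,-1,0,0.001,0.007,-0.002,0.001,0,-1], "grip_force": 50}}

```text
clock: 9.72
eef_pos: [397.4, -314.8, 70.9]
tcp_rot: [3.141, 0.001, 0.903]
contact_force: [-0.8, 0.7, 6.1]
opening: 0.354
grasp_force: 49.5
```

```bash
python3 - <<'E'
from plan import *
z=r.sense()["eef_pos"][2]
go(G+(z+60)*BZ,bore())
E
```

```text
shift m [ 0.2739 -0.1953 -0.2066] rot [-0.5769  0.2462 -0.7782] at [ 397.3867 -314.8022   70.8575] 9.7167 [-0.6725  0.3932  2.0108 -0.001   0.737  -0.0038] F [-0.7908  0.6951  6.0868] op 0.3542378437529671 49.529192411428085
```

Call:
{"api": "send_rows", "payload": {"targets": [0,0,-0.015,0,0,0,-1,0,0,-0.045,0,0,0,-1,0,0,-0.08,0,0,0,-1,0,0,-0.115,0,0,0,-1,0.01,-0.007,-0.15,0,0,0,-1,0.03,-0.021,-0.18,0,0,-0.06,-1,0.055,-0.039,-0.205,0,0,-0.14,-1,0.08,-0.056,-0.22,0,0,-0.22,-1,0.105,-0.075,-0.23,0,0,-0.3,-1,0.13,-0.092,-0.23,0,0,-0.38,-1,0.145,-0.102,-0.23,0,0,-0.42,-1,0.15,-0.106,-0.23,0,0,-0.43,-1]}}

```text
clock: 10.72
eef_pos: [406.7, -128.8, 300.4]
tcp_rot: [-3.141, -0.0, 1.337]
contact_force: [-0.2, -0.0, -1.2]
opening: 0.362
grasp_force: 50.0
```

```bash
python3 - <<'E'
from plan import *
go(G+(71+40)*BZ,bore())
E
```

```text
shift m [ 0.1519 -0.0173  0.0395] rot [-0.604   0.1129 -0.3585] at [ 406.6791 -128.8148  300.3704] 10.7167 [-0.3104 -0.0361  1.9439  0.0001  1.234  -0.0765] F [-0.2198 -0.0129 -1.1553] op 0.3621485914138163 50.03179435623679
```

Call:
{"api": "send_rows", "payload": {"targets": [0.008,-0.001,0,-0.03,0.005,-0.018,-1,0.025,-0.003,0,-0.1,0.018,-0.06,-1,0.045,-0.005,0,-0.18,0.034,-0.107,-1,0.065,-0.007,0,-0.26,0.049,-0.155,-1,0.085,-0.01,0,-0.34,0.064,-0.2,-1,0.105,-0.012,0,-0.42,0.079,-0.25,-1,0.125,-0.014,0.005,-0.5,0.094,-0.3,-1,0.14,-0.016,0.015,-0.56,0.105,-0.334,-1,0.15,-0.017,0.03,-0.604,0.113,-0.358,-1,0.152,-0.017,0.038,-0.604,0.113,-0.358,-1,0.152,-0.017,0.0395,-0.604,0.113,-0.358,-1,0.152,-0.017,0.0395,-0.604,0.113,-0.358,-1]}}

```text
clock: 11.72
eef_pos: [425.9, 20.4, 260.1]
tcp_rot: [2.533, 0.0, 1.702]
contact_force: [0.3, -0.9, -2.4]
opening: 0.36
grasp_force: 50.1
```

Call:
{"api": "send_rows", "payload": {"targets": [0,0,0.005,0,0,0,-1,0,0,0.015,0,0,0,-1,0,0,0.023,0,0,0,-1,0,0,0.025,0,0,0,-1,0,0,0.025,0,0,0,-1,0,0,0.025,0,0,0,-1]}}

```text
clock: 12.22
eef_pos: [440.8, 22.3, 240.5]
tcp_rot: [2.531, 0.0, 1.702]
contact_force: [0.1, -0.2, -1.5]
opening: 0.36
grasp_force: 50.1
```

```bash
python3 - <<'E'
from look import *
go(G+(71+15)*BZ,bore());look("pre2",71,[(0,36),(16,56),(54,56)])
E
```

```text
shift m [ 0.0028 -0.001  -0.0006] rot [-0.0004  0.0031 -0.0038] at [440.789   22.2531 240.5397] 12.2167 [-0.0197 -0.2317  2.3977  0.2339  0.3798 -0.342 ] F [ 0.131  -0.2346 -1.5232] op 0.3599922948834021 50.10787999980877
```

View pics/pre2.png

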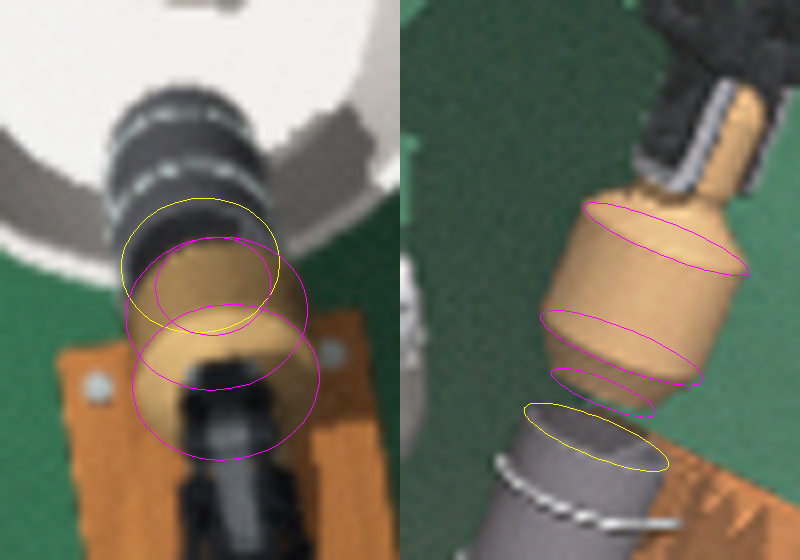

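The stout doll is in line, its model rings matching the picture (scene base about (320,174)); correct 2.8 mm sideways and advance.

Call:
{"api": "send_rows", "payload": {"targets": [0.003,-0.001,0,0,0.003,-0.004,-1,0.003,-0.001,0,0,0.003,-0.004,-1,0.003,-0.001,0.004,0,0.003,-0.004,-1,0.003,-0.001,0.008,0,0.003,-0.004,-1,0.003,-0.001,0.012,0,0.003,-0.004,-1,0.003,-0.001,0.014,0,0.003,-0.004,-1,0.003,-0.001,0.014,0,0.003,-0.004,-1]}}

```text
clock: 12.9
eef_pos: [447.2, 26.5, 227.5]
tcp_rot: [2.532, 0.0, 1.708]
contact_force: [-0.1, 0.2, -1.2]
opening: 0.36
grasp_force: 50.1
```

```bash
python3 - <<'E'
from plan import *
go(G+(71-6)*BZ,bore())
E
```

```text
shift m [-0.0005  0.0008  0.0057] rot [-0.0015 -0.0004  0.0005] at [447.1878  26.4778 227.4674] 12.9 [-0.007  -0.1904  2.4046  0.2537  0.3328 -0.3585] F [-0.1226  0.1863 -1.2171] op 0.36021836785730205 50.13642280701433
```

Call:
{"api": "send_rows", "payload": {"targets": [0,0.001,0.002,-0.001,0,0,-1,0,0.001,0.004,-0.001,0,0,-1,0,0.001,0.005,-0.001,0,0,-1,0,0.001,0.006,-0.001,0,0,-1,0,0.001,0.006,-0.001,0,0,-1]}}

```text
clock: 13.32
eef_pos: [451.4, 27.1, 223.7]
tcp_rot: [2.53, 0.0, 1.708]
contact_force: [-0.8, -0.1, -1.9]
opening: 0.356
grasp_force: 50.2
```

```bash
python3 - <<'E'
from plan import *
go(G+(71-6)*BZ,bore());print(r.sense()["contact_force"]@BZ)
E
```

```text
shift m [-0.0005 -0.0005  0.0002] rot [ 0.0004 -0.0003  0.0005] at [451.3941  27.0538 223.6783] 13.3167 [-0.0048 -0.1736  2.4043  0.2646  0.3146 -0.3684] F [-0.8195 -0.0734 -1.9057] op 0.3561386608549336 50.185746602255904
-1.0896321967644556
```

Call:
{"api": "send_rows", "payload": {"targets": [0,0,0.001,0,0,0,-1,0,0,0.0015,0,0,0,-1,0,0,0.0015,0,0,0,-1,0,0,0.0015,0,0,0,-1]}}

```text
clock: 13.65
eef_pos: [452.1, 27.2, 222.6]
tcp_rot: [2.53, 0.0, 1.708]
contact_force: [-2.9, 2.9, 1.9]
opening: 0.354
grasp_force: 50.6
```

Call:
{"api": "send_rows", "payload": {"targets": [0,0,0.001,0,0,0,-1,0,0,0.0015,0,0,0,-1,0,0,0.0015,0,0,0,-1]}}

```text
clock: 13.9
eef_pos: [452.7, 27.5, 221.7]
tcp_rot: [2.53, -0.0, 1.708]
contact_force: [-15.4, 2.7, 16.9]
opening: 0.353
grasp_force: 52.8
```

Firm contact with the mouth (about 22 N in line). Back out and carry to the box.

Call:
{"api": "send_rows", "payload": {"targets": [0,0,-0.003,0,0,0,-1,0,0,-0.012,0,0,0,-1,0,0,-0.03,0,0,0,-1,0,0,-0.05,0,0,0,-1,0,0,-0.07,0,0,0,-1,0,0,-0.08,0,0,0,-1,0,0,-0.08,0,0,0,-1]}}

```text
clock: 14.48
eef_pos: [408.0, 20.7, 289.2]
tcp_rot: [2.526, 0.001, 1.707]
contact_force: [0.4, -0.0, -1.5]
opening: 0.353
grasp_force: 50.2
```

```bash
python3 - <<'E'
from plan import *
go([478,360,290],down(127))
E
```

```text
shift m [0.3267 0.0949 0.0657] rot [ 0.602   0.158  -0.4928] at [408.0189  20.656  289.217 ] 14.4833 [-0.0349 -0.3956  2.3731  0.1836  0.5626 -0.2966] F [ 0.4475 -0.0151 -1.5293] op 0.353087436025052 50.20926531240548
```

Call:
{"api": "send_rows", "payload": {"targets": [0.012,0.003,0.002,0.02,0.006,-0.018,-1,0.04,0.011,0.007,0.07,0.019,-0.06,-1,0.075,0.021,0.014,0.14,0.036,-0.11,-1,0.11,0.032,0.022,0.205,0.054,-0.167,-1,0.145,0.042,0.029,0.27,0.07,-0.22,-1,0.18,0.052,0.036,0.335,0.088,-0.274,-1,0.215,0.062,0.043,0.4,0.105,-0.326,-1,0.25,0.072,0.05,0.465,0.122,-0.38,-1,0.28,0.081,0.056,0.525,0.137,-0.43,-1,0.305,0.089,0.061,0.57,0.15,-0.468,-1,0.32,0.093,0.064,0.6,0.158,-0.49,-1,0.327,0.095,0.066,0.602,0.158,-0.493,-1]}}

```text
clock: 15.48
eef_pos: [478.9, 363.6, 285.1]
tcp_rot: [-3.136, -0.004, 2.22]
contact_force: [-0.5, -0.5, -1.3]
opening: 0.354
grasp_force: 50.1
```

```bash
python3 - <<'E'
from plan import *
from rig import cams
import cv2
go([478,360,80],down(127))
f=cams.grab_frame("scene")["color"][120:360,270:470]
g=cams.grab_frame("top")["color"][110:260,50:250]
c=np.zeros((480,800,3),np.uint8);c[:,:400]=cv2.resize(f,None,fx=2,fy=2);c[:300,400:]=cv2.resize(g,None,fx=2,fy=2)
cv2.imwrite("pics/box.png",c)
E
```

```text
shift m [-0.0031 -0.0019  0.2051] rot [-0.0051 -0.0039  0.0031] at [478.9495 363.6428 285.0878] 15.4833 [ 0.6447  0.2733  1.6224  0.0041  1.251  -0.0055] F [-0.4854 -0.4973 -1.3374] op 0.3541825303214102 50.139835372174275
```

View pics/box.png

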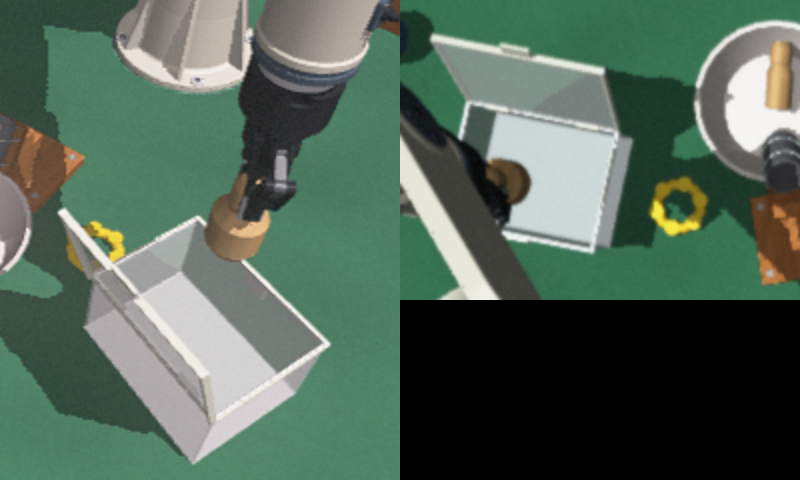

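Doll hangs over the box (box.png (507,180), parallax from its height accounts for the offset to the left); the lid is clear. Lower it.

Call:
{"api": "send_rows", "payload": {"targets": [-0.001,-0.001,0.015,-0.001,-0.003,0.003,-1,-0.002,-0.001,0.045,-0.001,-0.003,0.003,-1,-0.002,-0.001,0.075,-0.001,-0.003,0.003,-1,-0.002,-0.001,0.105,-0.001,-0.003,0.003,-1,-0.002,-0.001,0.135,-0.001,-0.003,0.003,-1,-0.002,-0.001,0.16,-0.001,-0.003,0.003,-1,-0.002,-0.001,0.18,-0.001,-0.003,0.003,-1,-0.002,-0.001,0.192,-0.001,-0.003,0.003,-1,-0.002,-0.001,0.196,-0.001,-0.003,0.003,-1,-0.002,-0.001,0.196,-0.001,-0.003,0.003,-1]}}

```text
clock: 16.42
eef_pos: [476.8, 357.7, 91.0]
tcp_rot: [-3.138, 0.0, 2.214]
contact_force: [0.7, -0.3, -0.0]
opening: 0.36
grasp_force: 50.1
```

```bash
python3 - <<'E'
from plan import *
go([478,360,74],down(127))
E
```

```text
shift m [0.0011 0.0024 0.017 ] rot [-0.0031  0.0003 -0.003 ] at [476.8135 357.6872  90.9743] 16.4167 [ 0.6413  0.4743  1.8039 -0.0004  0.8664 -0.0013] F [ 0.7248 -0.3284 -0.0173] op 0.35957540560724277 50.10848313536371
```

Call:
{"api": "send_rows", "payload": {"targets": [0,0,0.005,-0.003,0,-0.003,-1,0,0,0.01,-0.003,0,-0.003,-1,0,0,0.014,-0.003,0,-0.003,-1,0,0,0.015,-0.003,0,-0.003,-1,0,0,0.015,-0.003,0,-0.003,-1]}}

```text
clock: 16.83
eef_pos: [477.2, 358.6, 76.3]
tcp_rot: [3.141, 0.0, 2.217]
contact_force: [-0.0, 0.5, -1.0]
opening: 0.362
grasp_force: 50.1
```

Call:
{"api": "send_rows", "payload": {"targets": [0,0,0.001,0,0,0,-1,0,0,0.001,0,0,0,-1,0,0,0.001,0,0,0,-1]}}

```text
clock: 17.08
eef_pos: [477.3, 358.6, 75.5]
tcp_rot: [3.141, 0.0, 2.217]
contact_force: [0.5, -0.6, -0.9]
opening: 0.357
grasp_force: 50.1
```

Call:
{"api": "send_rows", "payload": {"targets": [0,0,0.001,0,0,0,-1,0,0,0.001,0,0,0,-1,0,0,0.001,0,0,0,-1]}}

```text
clock: 17.33
eef_pos: [477.2, 358.5, 74.3]
tcp_rot: [3.141, 0.0, 2.217]
contact_force: [1.0, -0.2, -1.7]
opening: 0.356
grasp_force: 50.1
```

Call:
{"api": "send_rows", "payload": {"targets": [0,0,0.0007,0,0,0,-1,0,0,0.0007,0,0,0,-1,0,0,0.0007,0,0,0,-1]}}

```text
clock: 17.58
eef_pos: [477.3, 358.6, 73.9]
tcp_rot: [3.14, 0.0, 2.217]
contact_force: [-0.3, 0.7, 1.6]
opening: 0.357
grasp_force: 50.5
```

Call:
{"api": "send_rows", "payload": {"targets": [0,0,0,0,0,0,-0.15,0,0,0,0,0,0,0,0,0,0,0,0,0,0.4,0,0,0,0,0,0,0.4,0,0,0,0,0,0,0.4,0,0,-0.01,0,0,0,0.4,0,0,-0.03,0,0,0,0.4,0,0,-0.06,0,0,0,0.4,0,0,-0.1,0,0,0,0.4,0,0,-0.14,0,0,0,0.4,0,0,-0.18,0,0,0,0.4,0,0,-0.2,0,0,0,0.4]}}

```text
clock: 18.58
eef_pos: [478.3, 359.4, 279.9]
tcp_rot: [3.134, 0.0, 2.217]
contact_force: [0.5, 0.6, 0.4]
opening: 0.698
grasp_force: 0.0
```

Call:
{"api": "send_rows", "payload": {"targets": [-0.03,-0.03,0,0,0,0,0.4,-0.06,-0.06,0,0,0,0,0.4,-0.08,-0.09,0,0,0,0,0.4,-0.1,-0.1,0,0,0,0,0.4,-0.1,-0.1,0,0,0,0,0.4,-0.1,-0.1,0,0,0,0,0.4]}}

```text
clock: 19.08
eef_pos: [457.6, 217.6, 274.6]
tcp_rot: [3.139, 0.0, 2.215]
contact_force: [-0.2, 0.8, -0.3]
opening: 0.698
grasp_force: 0.0
```

```bash
python3 - <<'E'
from plan import *
from rig import cams
import cv2
f=cams.grab_frame("scene")["color"][90:350,150:450]
g=cams.grab_frame("top")["color"][110:260,50:420]
c=np.zeros((600,740,3),np.uint8);c[:260,:300]=f;c[300:,:]=cv2.resize(g,None,fx=2,fy=2)
c[:286,330:630]=cv2.resize(f[120:263,140:290],None,fx=2,fy=2)[:286,:300] if f.shape[0]>=263 else np.vstack([cv2.resize(f[120:260,140:290],None,fx=2,fy=2),np.zeros((6,300,3),np.uint8)])
cv2.imwrite("pics/end.png",c);s=r.sense();print(s["eef_pos"],s["contact_force"],s["qvel"])
E
```

```text
[457.7667 218.9271 274.1899] [ 0.2147  0.0407 -0.7431] [ 0.0137  0.0112 -0.0024 -0.0005 -0.0033 -0.0002]
```

View pics/end.png

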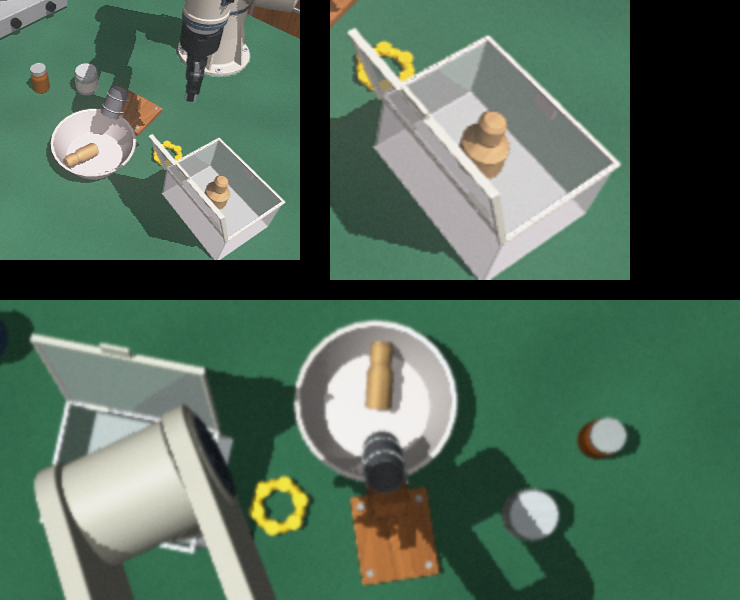

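The stout doll stands upright in the box (end.png (485,145)), the slim doll lies in the basin (380,375), and the bystanders haven't moved. Handing in.

```bash
python3 -c "
from rig import r
print(r.sign_off())"
```

```text
the job is handed in; nothing more can be done
None
```

Job handed in after about 19 s of the 66 s: the slim doll went through the pipe and lies in the basin, the stout doll was rested on the mouth (about 22 N) and stands upright in the clear box, and the basin, teether ring, tin and jar look unmoved in the last pictures; the sign-off returned no verdict.

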